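# Close the tray of a cam press and hold its lever at top lift

## Task

The little cam press on the workbench is loaded: push its tray fully home first, then swing the press's cam lever up from its rest until the cam is at its highest lift, which is with the lever arm standing straight up. The lever springs back if let go and the lift drops again past the top, so finish holding the lever steady at the top in the fingers, with the tray still home; leave the other things on the bench where they are.

Things in the scene. Friction and masses are not known exactly. Their poses are not given: they have to be found in the camera images.
- press: Grey steel cam press fixed to the bench, place and yaw vary. Base plate 170 (x) by 180 (y) mm; body 130 by 120 mm, flat top 115 mm high (bolt heads 120). Origin: centre of its underside on the bench; z up. Its -x points out of the open front, where the tray slides out; its +y side carries the eccentric cam in its strap (top of it at 125 mm with the lever up) and the lever.
- tray (a joint): How far the aluminium tray is out of the press, m: 0 fully home (hard stop), at most 0.08. It opens along the press's -x with about 2 N of friction, stays where it is left, starts 45 to 70 mm out. It rides on the press bed, so the lever lifts it by 6 mm. A wooden blank is fixed in it.
- tray_knob (a point): Top centre of the tray's upright round black knob: 18 mm diameter, 68 mm tall, on the tray's flat front lip (37 mm above the bench), so its top is 105 mm above the bench. At press y 0. With the tray home it is 100 mm in front (-x) of the press's origin, 35 mm from the press body.
- lever (a joint): Angle of the cam lever, rad: 0 at rest on its stop, the arm leaning to the front (press -x) 25 degrees above level; grows as the arm swings up, then over to the back. Highest lift at 1.134, arm straight up; beyond it the lift falls, to a stop at 1.734. A return spring pulls it to 0 with 0.15 to 0.6 N m (4 to 5 N at the handle at the top).
- handle: The lever: cam, steel arm (12 mm round bar) and cross handle; turns with joint lever. Its origin lies on the lever's axis, at press x -30, y 0, z 75 mm. The arm runs at press y +88 mm.
- handle_grip (a point): Near the middle of the lever's cross handle: a black round bar, 18 mm diameter, 75 mm long along press y (y 92 to 167 mm; this point at 132), sticking out from the end of the arm like a crank handle. It circles lever_pivot at radius 130 mm in the press's x-z plane: 130 mm above the bench at rest, 205 mm at the top. Can be pinched from above across press x; the bar may turn in the fingers.
- lever_pivot (a point): Fixed point on the lever's axis (which is parallel to the press's y), level with the middle of the handle: press x -30, y 132, z 75 mm.
- dye_jar: Bystander, leave alone: amber glass jar with black lid, 56 mm across, 85 mm tall, origin under its centre; stands beside the press on the side away from the lever
- spool: Bystander, leave alone: empty wooden thread spool standing upright, 48 mm across, 55 mm tall, origin under its centre; front right of the press
- rivet_tin: Bystander, leave alone: low metal tin, 60 mm across, 45 mm tall, origin under its centre; beyond the lever on the left of the press
- mallet: Bystander, leave alone: hammer with a wooden handle lying on the table at the left
- awl: Bystander, leave alone: awl (like a screwdriver) lying on the table at the right
- die_stamp: Bystander, leave alone: steel hand stamp standing upright, 18 mm shank, 24 mm head, 90 mm tall, at the right
- glue_pot: Bystander, leave alone: terracotta-coloured jar with black lid, 72 mm across, 100 mm tall, at the left

How it is judged (in metres and radians):
On the way, in this order (a step that is already met when the one before it is completed fails the run):
1. the tray is pushed fully home, the lever still down at rest (value of joint tray below 0.005 m and value of joint lever below 0.25 rad), for 0.2 s.
2. the lever stands at the top of the cam's lift, tray home (value of joint tray below 0.005 m and value of joint lever between 0.934 and 1.334 rad), for 0.2 s.
At the end, for the whole second after the job is handed in: The tray is home (within 5 mm), the lever is within 0.2 rad of straight up (joint 1.134) and still (under 0.1 rad/s), and the fingers hold its handle (contact force over 1.5 N) (all of step 2 and velocity of joint lever between -0.1 and 0.1 rad/s and contact force between the fingers and handle above 1.5 N); the arm keeps its last pose, push and grip.
It fails at once if the lever is raised (over 0.5 rad) while the tray is more than 10 mm out (value of joint lever above 0.5 rad and value of joint tray above 0.01 m).
It fails at once if a bystander is moved more than 30 mm (distance of any of dye_jar, spool, rivet_tin, mallet, awl, die_stamp, glue_pot from where it was at the start of the episode above 0.03 m).
It also fails if it takes over 46 s, if anything falls off the work surface, if the arm or the gripper's body presses on something with over 40 N, if the wrist force passes 120 N, or if a joint passes its speed limit or range.

## Robot

A 6-joint arm with a two-finger parallel gripper is mounted at the origin on the work surface. World frame = base frame: x ahead of the robot, y to its left, z up, the work surface at z = 0. Lengths are in m, angles in degrees, forces in N, time in s.
With the tool pointing down it reaches from about 0.35 to 0.725 m from the base axis. Payload 6 kg.
Tool frame: the origin (TCP) lies midway between the tips of the shut fingers; the grasp point (between the pads) lies 19 mm behind it (env.hold_point_z is the distance from the TCP to the grasp point, in m); z points along the fingers, y is the line along which they close (so a half turn about z gives the same grasp; the last joint's range is limited). The gripper opens to 85 mm and grips with 20 to 120 N. Pads are 22 mm wide; open, the fingers measure 114 mm over their backs; the gripper's body (76 mm by 85 mm) begins 54 mm behind the grasp point. The pads swing forward as they close: fully open they stand 13 mm farther back than shut.
Start: joints at [-44.25, 2.303, 4.859, 0, -92.561, -19.12], TCP at [0.269, -0.536, 0.231] pointing down, gripper open.
Joint ranges: [-146.85, 146.85], [-73.84, 115.35], [-62.03, 85.46], [-188.31, 113.3], [-161.28, -10.13], [-171.36, 171.36]. Speed limits (degrees/s): [147.25, 147.25, 172.46, 180, 180, 180].

## Interface

Orientations are given as [roll, pitch, yaw] about the fixed x, y, z axes, in that order (R = Rz(yaw) Ry(pitch) Rx(roll)).
In Python, from bench import env gives the robot as it stands.
- The arm moves only by the shell command python3 -m handwheel 'ROWS' [FORCE]. ROWS is a JSON object whose one key "moves" holds a list of rows, each a list of 3 entries, a list of its own where there are three numbers: the shift along the world's x, y, z in mm, then the turn, a rotation vector about the world's x, y, z in rad, then the closure, from 0 (fully open) to 1 (shut). In form: {"moves": [[[tx, ty, tz], [rx, ry, rz], claw], ...]}. A call has 1 to 8 rows; each row shifts and turns the commanded pose from where the row before left it; what a row does not reach is not made up. A row lasts 1/10 s, in which the tool goes at most 50 mm and 8.59 degrees, less where a joint would pass 70% of its speed; a pose out of reach is approached as far as the arm can. A call is refused whole if a number of a shift passes 50 or a number of a turn 0.15, either way. A call with a gripper value outside its range is refused whole. The fingers move at their own pace and stop on an object; FORCE is the grip in N (left out, the last holds). Time passes only in rows, so rows that do not move let the fingers close. It gives the time, the measured TCP pose, the force, the opening and the grip force at its end, in the units of the state.
- env.get_obs(): the state, without advancing time (a new reading comes with each control period).
- env.get_image(name): name is "scene" or "side" or "wrist"; returns the picture (384x512x3 uint8, red, green, blue); there is no depth.
- env.camera_params(name): a dict with "fx", "fy", "cx", "cy" (pixels), "k1" (the pictures are not rectified: a ray, as slopes to the right and down, at radius r is drawn at 1 + k1 r^2 times it, then the intrinsics apply), "R" (3x3) and "t" (3): a world point X has camera coordinates R X + t. Camera axes: x right, y down, z forward; pixel columns grow to the right and rows downward; lengths in m; the calibration is good to about 2 mm. A picture is of the moment at which its call begins: read the wrist's pose just before it. camera_params takes no time and is no camera call; for the wrist camera it gives the pose at the moment of the call.
- env.hand_in(): hands the job in; it is judged then, once.
The state is a dict: "time_s": time; "qpos": joint angles; "dq": joint speeds; "joint_torque": joint torques, N m; "eef_pos": TCP position; "ee_rot": TCP orientation; "ft_force": force on the tool from outside, world axes, zero at the start; "moment": the same for the moment, N m; "finger_gap": finger opening in m; "grasp_force": force on a finger pad.
Only numpy, scipy, OpenCV 4.12 (cv2) and the standard library are available. Lean on these libraries where they do the work, as an engineer would, in place of code of your own. Each camera call takes 0.05 s, during which the arm holds its last target. There are 200 camera calls.

## Working session

There is one attempt and no reset: what is moved stays moved. The work goes in short steps, Python scripts to look and compute and a shell command to move; the robot and the scene stay as the last step left them, time stands still between calls to the robot, and variables do not carry over. Pictures are saved under pics/ and viewed, at most 10 in all, crops included, and the job is handed in when it is done.

```bash
ls; mkdir -p pics; python3 - <<'E'
from bench import env
import cv2,numpy as np
for n in("scene","side"):
    im=env.get_image(n);cv2.imwrite(f"pics/{n}0.png",im[:,:,::-1])
    p=env.camera_params(n);R=np.array(p["R"]);print(n,p["fx"],p["k1"],-R.T@np.array(p["t"]),R[2])
o=env.get_obs();print(o)
E
```

```text
pics
scene 441.2449812185381 -0.05566535973399755 [ 0.98697564 -0.7986788   1.11612906] [-0.36063831  0.56691069 -0.74064315]
side 473.63139017166264 -0.1994645631166755 [-0.24733307 -1.12520273  1.16569495] [ 0.44365469  0.65302727 -0.61378001]
{'time_s': 0.1, 'qpos': array([-4.42485985e+01,  2.33469570e+00,  4.80672820e+00, -2.38845617e-02,
       -9.25612482e+01, -1.91187009e+01]), 'dq': array([-0.05121501, -0.06207705,  0.04517159,  0.17773178,  0.03005075,
        0.05173548]), 'joint_torque': array([-4.07158892e-03, -3.69343293e+01,  3.48281515e+01,  6.95186779e+00,
       -4.64219003e-03,  2.83083909e-05]), 'eef_pos': array([ 0.26888417, -0.53604002,  0.23036949]), 'ee_rot': array([ 1.79907890e+02, -6.67425961e-03, -1.53366245e+02]), 'ft_force': array([-0.24667988,  0.54364173, -0.0879067 ]), 'moment': array([-0.00223944, -0.04916411, -0.01627148]), 'grasp_force': 0.0, 'finger_gap': 0.08563892127326332}
```

View pics/scene0.png

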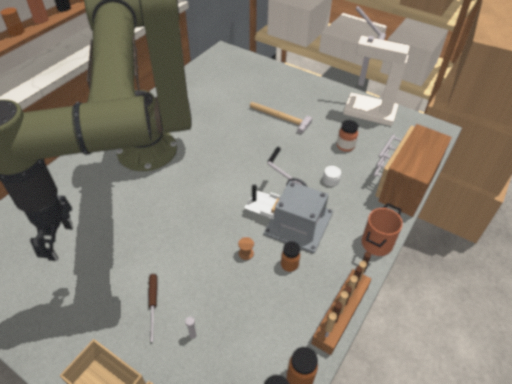

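View pics/side0.png

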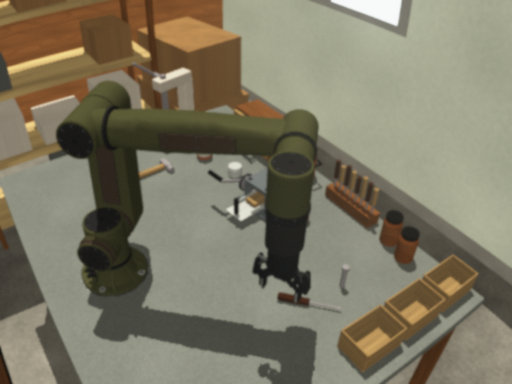

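The scene view shows the press near (300,212), the knob near (254,192) and the handle bar near (274,155). The side view shows the knob at (237,206) and the handle at (215,176). I'll enlarge both.

```bash
python3 - <<'E'
import cv2,numpy as np
a=cv2.imread("pics/scene0.png")[135:275,230:350]; b=cv2.imread("pics/side0.png")[150:230,195:275]
a=cv2.resize(a,None,fx=4,fy=4,interpolation=2);b=cv2.resize(b,None,fx=4,fy=4,interpolation=2)
c=np.zeros((560,800,3),np.uint8);c[:,:480]=a;c[:320,480:800]=b;cv2.imwrite("pics/c0.png",c)
E
```

```text
(no output)
```

View pics/c0.png

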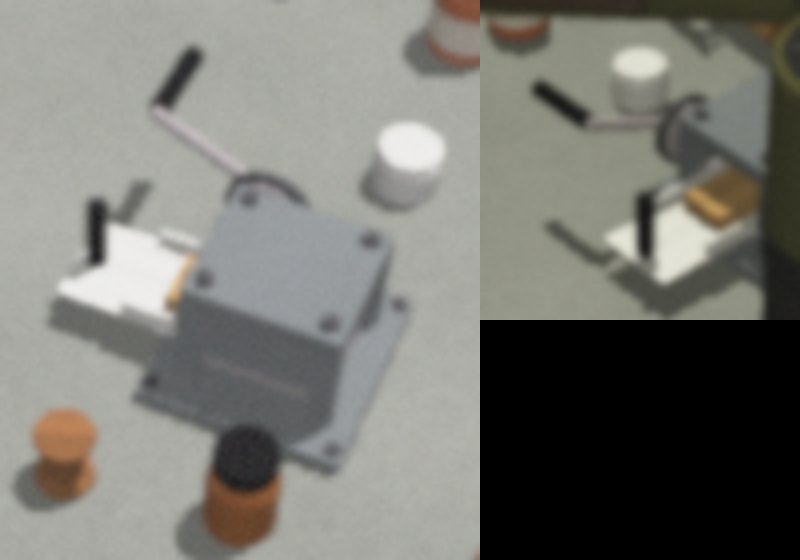

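The crop shows the handle bar from (160,105) to (196,52), the knob top at (97,204), and the body's top corners at (238,187), (395,240), (345,345) and (180,290). In the side crop the knob top is at (645,196) and the handle ends are at (540,87) and (587,120). I'll fit the press pose and tray opening to these.

```bash
cat >h.py <<'E'
from bench import env
import numpy as np
def proj(n,X,p=None):
    p=p or env.camera_params(n); c=np.array(p["R"])@X+np.array(p["t"]); s=c[:2]/c[2]; s=s*(1+p["k1"]*(s@s))
    return np.array([p["fx"]*s[0]+p["cx"],p["fy"]*s[1]+p["cy"]])
def W(q,P):
    c,s=np.cos(q[2]),np.sin(q[2]); return np.array([q[0]+c*P[0]-s*P[1],q[1]+s*P[0]+c*P[1],P[2]])
E
python3 - <<'E'
from h import *
from scipy.optimize import least_squares
ps={n:env.camera_params(n) for n in("scene","side")}
hx=-.1478
A=[((97,204),'k'),((97,262),'b'),((160,105),(hx,.094,.13)),((196,52),(hx,.165,.13)),((238,187),(-.065,.06,.115)),((395,240),(.065,.06,.115)),((345,345),(.065,-.06,.115)),((180,290),(-.065,-.06,.115)),((135,397),(-.085,-.09,.008)),((335,472),(.085,-.09,.008)),((410,303),(.085,.09,.008))]
B=[((165,196),'k'),((165,257),'b'),((60,87),(hx,.165,.13)),((105,120),(hx,.094,.13))]
obs=[("scene",(np.array(u)+.5)/4-.5+[230,135],P) for u,P in A]+[("side",(np.array(u)+.5)/4-.5+[195,150],P) for u,P in B]
def f(q):
    r=[]
    for n,u,P in obs:
        if P=='k':P=(-.1-q[3],0,.105)
        if P=='b':P=(-.1-q[3],0,.037)
        r.append(proj(n,W(q,P),ps[n])-u)
    return np.concatenate(r)
best=min((least_squares(f,[.6,0,y,.055],loss='soft_l1') for y in(-2,-1,0,1,2)),key=lambda s:s.cost)
q=best.x;print(best.cost,q,np.degrees(q[2]));print(f(q).reshape(-1,2).round(1).tolist())
for nm,P in dict(knob=(-.1-q[3],0,.105),home=(-.1,0,.105),grip=(hx,.132,.13),piv=(-.03,.132,.075),top=(-.03,.132,.205)).items():print(nm,W(q,P).round(4),np.hypot(*W(q,P)[:2]).round(3))
E
```

```text
4.487065602671595 [0.63904826 0.00995335 0.14111573 0.05905012] 8.08533587320606
[[0.0, -0.1], [-0.1, -0.3], [-0.0, 1.0], [-0.4, 0.7], [0.1, -1.2], [0.4, -1.1], [-0.4, 0.7], [-0.6, -0.4], [-0.5, -0.5], [1.0, 0.2], [1.0, 0.7], [-0.0, -0.0], [0.0, -0.9], [-0.4, 0.4], [0.4, 0.5]]
knob [ 0.4816 -0.0124  0.105 ] 0.482
home [ 0.54   -0.0041  0.105 ] 0.54
grip [0.4742 0.1199 0.13  ] 0.489
piv [0.5908 0.1364 0.075 ] 0.606
top [0.5908 0.1364 0.205 ] 0.606
```

The fit is within about 1 px and agrees with the given sizes, with the tray 59 mm out. I'll move to a point in front of the knob with the fingers shut and the tool y axis along press x.

```bash
python3 -m handwheel '{"moves":[[[13.5,43,0],[0,0,0.104],1],[[13.5,43,0],[0,0,0.104],1],[[13.5,43,0],[0,0,0.104],1],[[13.5,43,0],[0,0,0.104],1],[[13.5,43,0],[0,0,0.104],1],[[13.5,43,0],[0,0,0.104],1]]}' 40
python3 -m handwheel '{"moves":[[[13.5,43,0],[0,0,0.104],1],[[13.5,43,0],[0,0,0.104],1],[[13.5,43,0],[0,0,0.104],1],[[13.5,43,0],[0,0,0.104],1],[[13.5,43,0],[0,0,0.104],1],[[13.5,43,0],[0,0,0.104],1],[[0,0,0],[0,0,0],1]]}'
```

```text
time_s: 0.7
eef_pos: [0.3499, -0.2766, 0.2309]
ee_rot: [180.0, 0.0, -117.4]
ft_force: [1.1, 0.5, 0.7]
finger_gap: 0.0003
grasp_force: 0.0
time_s: 1.4
eef_pos: [0.4314, -0.0163, 0.2301]
ee_rot: [179.9, 0.0, -81.4]
ft_force: [0.2, -1.3, -0.4]
finger_gap: 0.0
grasp_force: 0.0
```

```bash
python3 - <<'E'
from h import *
import cv2
p=env.camera_params("wrist");im=env.get_image("wrist")[:,:,::-1].copy()
q=[.63905,.00995,.14112,.05905]
hx=-.1478
for P in[(-.159,0,.105),(hx,.092,.13),(hx,.167,.13),(-.065,.06,.115),(-.065,-.06,.115)]:
    u=proj("wrist",W(q,P),p);print(P,u.round(1));cv2.circle(im,tuple(int(round(v)) for v in u),3,(0,0,255),1)
cv2.imwrite("pics/w1.png",im)
E
```

```text
(-0.159, 0, 0.105) [201.1 179.5]
(-0.1478, 0.092, 0.13) [189.3 278.3]
(-0.1478, 0.167, 0.13) [193.5 340.7]
(-0.065, 0.06, 0.115) [106.4 240.4]
(-0.065, -0.06, 0.115) [ 87.1 114.2]
```

View pics/w1.png

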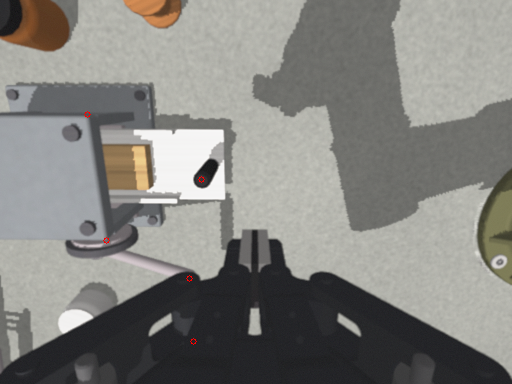

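The predicted points fall on the knob top at (201,179) and the press corners, so the pose is confirmed. Next I go down to z 0.08 and push along press +x.

```bash
python3 -m handwheel '{"moves":[[[0,-3,-40],[0,0,-0.008],1],[[0,0,-40],[0,0,0],1],[[0,0,-40],[0,0,0],1],[[0,0,-30],[0,0,0],1],[[0,0,0],[0,0,0],1]]}'
python3 -m handwheel '{"moves":[[[9.9,1.4,0],[0,0,0],1],[[9.9,1.4,0],[0,0,0],1],[[9.9,1.4,0],[0,0,0],1],[[9.9,1.4,0],[0,0,0],1],[[9.9,1.4,0],[0,0,0],1],[[0,0,0],[0,0,0],1]]}'
```

```text
time_s: 1.95
eef_pos: [0.428, -0.0247, 0.0768]
ee_rot: [179.5, -0.0, -82.4]
ft_force: [0.2, 0.2, -0.1]
finger_gap: -0.0003
grasp_force: 0.0
time_s: 2.55
eef_pos: [0.4818, -0.0166, 0.0826]
ee_rot: [-179.9, -0.0, -82.4]
ft_force: [0.2, 0.1, -1.0]
finger_gap: 0.0003
grasp_force: 0.0
```

```bash
python3 -m handwheel '{"moves":[[[8,3,-2],[0,0,0],1],[[8,1.1,0],[0,0,0],1],[[8,1.1,0],[0,0,0],1],[[4,0.5,0],[0,0,0],1],[[0,0,0],[0,0,0],1]]}'
python3 - <<'E'
from h import *
import cv2
cv2.imwrite("pics/s2.png",cv2.resize(env.get_image("scene")[100:260,200:400,::-1],None,fx=4,fy=3.75,interpolation=2))
E
```

```text
time_s: 3.05
eef_pos: [0.5091, -0.0104, 0.079]
ee_rot: [-180.0, 0.0, -82.3]
ft_force: [-0.2, 0.8, -0.3]
finger_gap: -0.0
grasp_force: 0.0
```

View pics/s2.png

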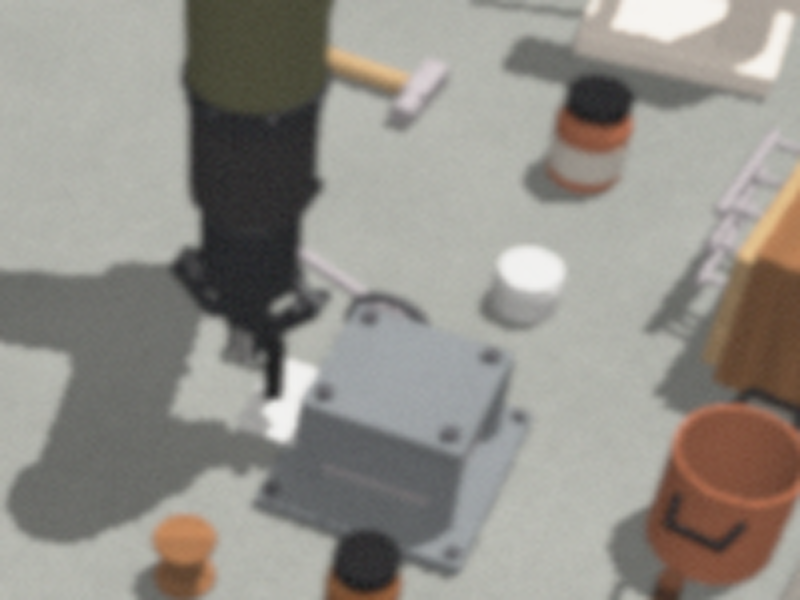

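The view shows the knob at (273,380) going in ahead of the fingers, with the tray partly in and the linkage clear of the press. I'll keep going to the hard stop.

```bash
python3 -m handwheel '{"moves":[[[4,1,0],[0,0,0],1],[[4,0.6,0],[0,0,0],1],[[2,0.3,0],[0,0,0],1],[[0,0,0],[0,0,0],1]]}'
python3 -m handwheel '{"moves":[[[2,0.3,0],[0,0,0],1],[[0,0,0],[0,0,0],1]]}'
python3 -m handwheel '{"moves":[[[2,0.3,0],[0,0,0],1],[[0,0,0],[0,0,0],1]]}'
python3 -m handwheel '{"moves":[[[2,0.3,0],[0,0,0],1],[[0,0,0],[0,0,0],1]]}'
```

```text
time_s: 3.5
eef_pos: [0.5182, -0.0089, 0.0791]
ee_rot: [179.9, -0.0, -82.3]
ft_force: [-2.4, -1.9, -0.4]
finger_gap: 0.0
grasp_force: 1.6
time_s: 3.7
eef_pos: [0.5185, -0.009, 0.079]
ee_rot: [179.7, -0.0, -82.3]
ft_force: [-12.0, -1.8, 4.6]
finger_gap: 0.0001
grasp_force: 5.9
time_s: 3.9
eef_pos: [0.5188, -0.009, 0.079]
ee_rot: [179.5, -0.0, -82.3]
ft_force: [-21.5, -1.1, 10.5]
finger_gap: -0.0001
grasp_force: 10.6
time_s: 4.1
eef_pos: [0.5189, -0.009, 0.0789]
ee_rot: [179.2, -0.1, -82.3]
ft_force: [-30.4, -0.1, 16.5]
finger_gap: 0.0001
grasp_force: 15.3
```

The force rose to 30 N with no more travel, and the TCP sits 21.5 mm in front of the home knob position (9 mm knob radius plus half the finger). The tray is home, so I'll back off, rise and move above the handle.

```bash
python3 -m handwheel '{"moves":[[[-20,-2.8,0],[0,0,0],1],[[-20,-2.8,0],[0,0,0],1],[[0,0,45],[0,0,0],1],[[0,0,45],[0,0,0],1],[[0,0,40],[0,0,0],1],[[-4,45,0],[0,0,0.005],0],[[-4,45,0],[0,0,0],0],[[-3,43,0],[0,0,0],0]]}'
python3 -m handwheel '{"moves":[[[0,0,0],[0,0,0],0],[[0,0,0],[0,0,0],0]]}'
python3 - <<'E'
from h import *
import cv2
p=env.camera_params("wrist");im=env.get_image("wrist")[:,:,::-1].copy()
q=[.63905,.00995,.14112,.05905]
hx=-.1478
for P in[(-.1,0,.105),(hx,.092,.13),(hx,.167,.13)]:
    u=proj("wrist",W(q,P),p);cv2.circle(im,tuple(int(round(v)) for v in u),3,(0,0,255),1)
cv2.imwrite("pics/w3.png",im)
E
```

```text
time_s: 4.9
eef_pos: [0.4736, 0.1216, 0.2101]
ee_rot: [-179.8, 0.1, -82.1]
ft_force: [0.6, 0.0, 0.7]
finger_gap: 0.0435
grasp_force: 0.0
time_s: 5.1
eef_pos: [0.4736, 0.1208, 0.2094]
ee_rot: [-179.9, 0.0, -81.9]
ft_force: [-0.2, -0.5, 0.0]
finger_gap: 0.0723
grasp_force: 0.0
```

View pics/w3.png

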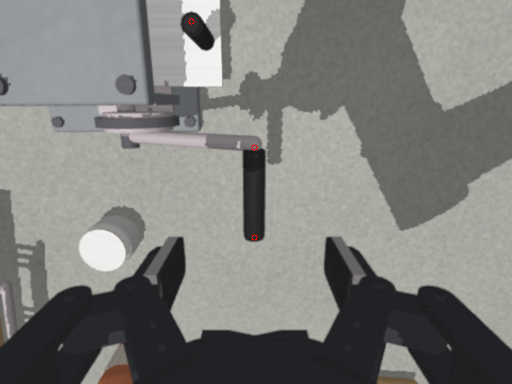

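The home knob prediction falls on the knob at (191,21), and the handle runs from (254,147) to (254,238), centred between the fingers. I'll go down and grip.

```bash
python3 -m handwheel '{"moves":[[[0,0,-40],[0,0,0],0],[[0,0,-40],[0,0,0],0],[[0,0,-20],[0,0,0],0],[[0,0,0],[0,0,0],0]]}'
python3 -m handwheel '{"moves":[[[0,0,0],[0,0,0],1],[[0,0,0],[0,0,0],1],[[0,0,0],[0,0,0],1],[[0,0,0],[0,0,0],1],[[0,0,0],[0,0,0],1],[[0,0,0],[0,0,0],1]]}' 50
python3 - <<'E'
import numpy as np
c,s=np.cos(.14112),np.sin(.14112);p=None
for d in np.append(np.arange(25,90,5),90):
    a=np.radians(d);x,z=-130*np.cos(a),130*np.sin(a)
    if p: print(int(d),round((x-p[0])*c,1),round((x-p[0])*s,1),round(z-p[1],1))
    p=(x,z)
E
```

```text
time_s: 5.55
eef_pos: [0.4721, 0.1178, 0.106]
ee_rot: [179.7, -0.1, -82.1]
ft_force: [0.4, 0.3, 0.7]
finger_gap: 0.0855
grasp_force: 0.0
time_s: 6.15
eef_pos: [0.4743, 0.1198, 0.11]
ee_rot: [-179.9, 0.0, -82.0]
ft_force: [3.7, -0.1, -0.1]
finger_gap: 0.017
grasp_force: 48.6
30 5.2 0.7 10.1
35 6.0 0.9 9.6
40 6.8 1.0 9.0
45 7.6 1.1 8.4
50 8.3 1.2 7.7
55 8.9 1.3 6.9
60 9.5 1.3 6.1
65 10.0 1.4 5.2
70 10.4 1.5 4.3
75 10.7 1.5 3.4
80 11.0 1.6 2.5
85 11.1 1.6 1.5
90 11.2 1.6 0.5
```

The bar is gripped (gap 17 mm, 49 N). I'll follow the arc.

```bash
python3 -m handwheel '{"moves":[[[5.2,0.7,10.1],[0,0,0],1],[[6,0.9,9.6],[0,0,0],1],[[6.8,1,9],[0,0,0],1],[[7.6,1.1,8.4],[0,0,0],1],[[0,0,0],[0,0,0],1]]}'
python3 -m handwheel '{"moves":[[[8.3,1.2,7.7],[0,0,0],1],[[8.9,1.3,6.9],[0,0,0],1],[[9.5,1.3,6.1],[0,0,0],1],[[10,1.4,5.2],[0,0,0],1],[[0,0,0],[0,0,0],1]]}'
```

```text
time_s: 6.65
eef_pos: [0.4978, 0.1232, 0.1477]
ee_rot: [179.7, -0.0, -82.0]
ft_force: [-13.9, 1.1, 5.5]
finger_gap: 0.0161
grasp_force: 49.5
time_s: 7.15
eef_pos: [0.536, 0.1285, 0.1779]
ee_rot: [-179.9, -0.0, -82.0]
ft_force: [-16.1, 2.4, 18.5]
finger_gap: 0.0161
grasp_force: 49.9
```

```bash
python3 -m handwheel '{"moves":[[[8.5,1.3,7.5],[0,0,0],1],[[10.2,1.5,3.8],[0,0,0],1],[[0,0,0],[0,0,0],1]]}'
python3 -m handwheel '{"moves":[[[11,1.6,2.5],[0,0,0],1],[[11.1,1.6,1.5],[0,0,0],1],[[0,0,0],[0,0,0],1]]}'
```

```text
time_s: 7.45
eef_pos: [0.5546, 0.131, 0.1866]
ee_rot: [180.0, -0.0, -82.0]
ft_force: [-8.5, 0.9, 8.4]
finger_gap: 0.0161
grasp_force: 49.6
time_s: 7.75
eef_pos: [0.5778, 0.1343, 0.1916]
ee_rot: [-179.9, -0.0, -82.0]
ft_force: [-5.4, 0.2, 8.3]
finger_gap: 0.0162
grasp_force: 51.7
```

```bash
python3 -m handwheel '{"moves":[[[7,1,1],[0,0,0],1],[[6,0.9,1],[0,0,0],1],[[0,0,0],[0,0,0],1],[[0,0,0],[0,0,0],1],[[0,0,0],[0,0,0],1],[[0,0,0],[0,0,0],1],[[0,0,0],[0,0,0],1]]}'
python3 - <<'E'
from h import *
import cv2
p=env.camera_params("wrist");q=[.63905,.00995,.14112]
a=cv2.resize(env.get_image("scene")[100:240,220:340,::-1],None,fx=4,fy=4,interpolation=2)
w=env.get_image("wrist")[:,:,::-1].copy()
for P in[(-.1,0,.111),(-.03,.092,.205),(-.03,.167,.205)]:
    u=proj("wrist",W(q,P),p);cv2.circle(w,tuple(int(round(v)) for v in u),3,(0,0,255),1)
c=np.zeros((560,800,3),np.uint8);c[:,:480]=a[:560];c[:384,480:]=w[:,60:380];cv2.imwrite("pics/f.png",c)
E
```

```text
time_s: 8.45
eef_pos: [0.5896, 0.1359, 0.1928]
ee_rot: [-180.0, -0.1, -82.0]
ft_force: [-6.8, 0.4, 7.4]
finger_gap: 0.0164
grasp_force: 50.9
```

View pics/f.png

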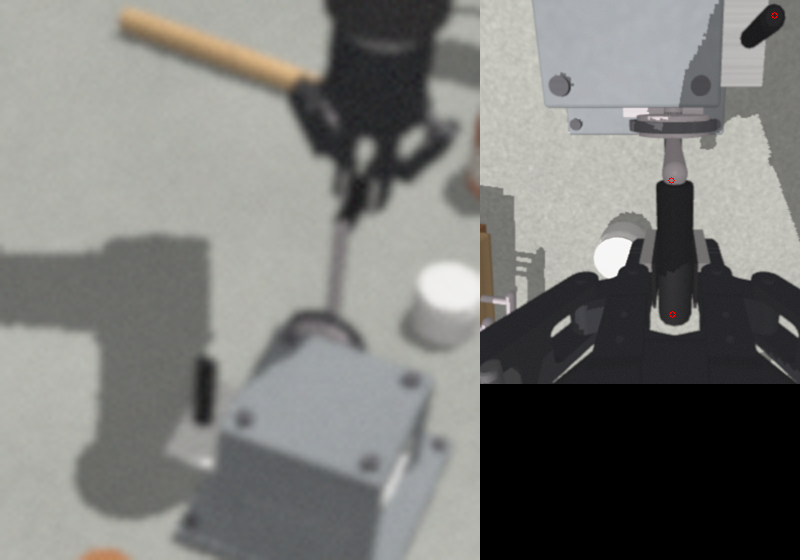

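The lever stands straight up and is held. The handle ends match the predicted top position at (671,181) and (672,314), and the knob at (774,15) matches tray home at full lift. Nothing else on the bench has moved, so I'll hand it in.

```bash
python3 -c "
from bench import env
print(env.hand_in())"
```

```text
the job is handed in; nothing more can be done
None
```

The tray is fully home, the cam lever is held straight up in the fingers at about 51 N, and the job is handed in at about 8.6 s of the 46 s; hand-in gave no verdict.

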